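# Unload the marking station

### The job

Hook the marking station's shuttle by its pull loop and pull it right out, then lift the finished valve ball out of its nest and lower it gently into the deep handled basket, without dropping it. Then carry the basket with the ball by its handle, keeping it level, and set it down gently in the middle of the conveyor's flat end plate, square to the plate; let go and finally push the empty shuttle fully home under the marking head. Leave everything else where it is.

Things in the scene. Friction and masses are not known exactly. Their poses are not given: they have to be found in the camera images.
- shuttle (a joint): position in m of the station's sliding shuttle: 0 = fully home under the marking head, 0.17 = pulled out to its stop. It slides level along the station's -x (towards the robot), about 3 N of friction, stays where left. A steel plate 180 (along the slide) x 120 x 12 mm, its top 32 mm above the table, with the nest on its far part and a pull loop on its robot-side end
- station: laser marking station, fixed; origin on the table 40 mm short of the home nest (at x = +40 mm). The shuttle pulls out along -x. Two rails 20 mm high, 14 mm wide, at y = -68 and +68 mm, x = -165 to +125 mm. The head hangs over the home position (x +8 to +93, y -70 to +50 mm), its lens 266 mm, its body 295 mm above the table, on a column 75 x 85 mm, 480 mm tall, at x = +40, y = +200 mm
- loop (a point): centre of the opening of the shuttle's flat, level pull loop, 26 mm above the table, moving with the shuttle. Opening 73 mm along the slide x 70 mm across, open down to the table; steel bars 12 mm wide, 20 to 32 mm above the table. The far side of the opening is the shuttle plate's edge. The nest is 146.5 mm beyond this point. Axes as the station's
- nest (a point): centre of the nest's floor on the shuttle, 42 mm above the table, moving with the shuttle: a round pedestal 55 mm in diameter, 10 mm above the shuttle plate, with a lip 4 mm high and 47 mm inside
- ball: steel valve ball, 60 mm in diameter with a flat at its top and one below (48 mm from flat to flat, the top one shows a dark bore), about 0.45 kg, standing on one flat in the nest. Origin at the centre of its lower flat, z up through the flats
- ball_center (a point): centre of the valve ball
- basket: deep open-topped sheet steel basket, 210 mm (x) x 170 mm (y) x 75 mm high, walls and floor 4 mm, about 0.4 kg, with an arched strap handle across its middle; origin at the centre of its underside
- handle (a point): middle of the basket's handle bar, 141 mm above the basket's underside. The bar runs along the basket's y, 170 mm long, 12 mm wide (x), 18 mm high (132 to 150 mm above the underside), on an upright 12 x 7 mm strap at each end. On either side of it 95 mm of the basket is open above. Axes as the basket's
- outfeed: outfeed roller conveyor, fixed to the table, running off to the right along its -y; origin on the table under the centre of its end plate. Its frame is 292 mm wide (x)
- plate (a point): centre of the top of the conveyor's flat steel end plate, 260 mm (x) x 210 mm (y), 50 mm above the table; the rollers beyond it (from y = -109 mm) are about level with it. Axes as the conveyor's
- flask: bystander: black vacuum flask 90 mm in diameter, 180 mm tall, with a side handle; origin at the centre of its underside
- hub: bystander: flanged steel hub, flange 110 mm in diameter, 75 mm tall; origin at the centre of its underside
- big_ball: bystander: a larger steel valve ball, 84 mm in diameter, 66 mm tall, on the table; origin at the centre of its underside
- scanner: bystander: black handheld terminal 150 x 62 x 25 mm lying flat, long side along its x; origin at the centre of its underside
- marker: bystander: marker pen 125 mm long, 18 mm thick, lying along its x; origin under its middle
- mouse: bystander: black computer mouse 100 x 58 x 30 mm; origin at the centre of its underside
- battery: bystander: black battery block 70 x 50 x 30 mm; origin at the centre of its underside
There are look-alikes about, which are no part of the job. Leave any orange or yellow look-alike of the ball alone.

How it is judged (in metres and radians):
On the way, in this order (a step that is already met when the one before it is completed fails the run):
1. the shuttle is pulled out with the hand at its loop, the ball still in its nest (distance between the grasp point and loop below 0.09 m and value of joint shuttle above 0.15 m and distance between ball and nest below 0.015 m), for 0.1 s.
2. the ball lies in the basket, released, with the basket still on the table (x of ball_center in the frame of basket between -0.09 and 0.09 m and y of ball_center in the frame of basket between -0.075 and 0.075 m and z of ball_center in the frame of basket between 0.015 and 0.045 m and contact force between the fingers and ball below 0.3 N and height (world z) of basket below 0.01 m), for 0.2 s.
3. the basket with the ball in it hangs clear of the table from the hand at its handle (x of ball_center in the frame of basket between -0.09 and 0.09 m and y of ball_center in the frame of basket between -0.075 and 0.075 m and z of ball_center in the frame of basket between 0.015 and 0.045 m and height (world z) of basket above 0.03 m and distance between the grasp point and handle below 0.07 m), for 0.2 s.
4. the basket stands released in the middle of the end plate, square to it, with the ball in it, the shuttle still out (x of ball_center in the frame of basket between -0.09 and 0.09 m and y of ball_center in the frame of basket between -0.075 and 0.075 m and z of ball_center in the frame of basket between 0.015 and 0.045 m and x of basket in the frame of plate between -0.035 and 0.035 m and y of basket in the frame of plate between -0.035 and 0.035 m and z of basket in the frame of plate between -0.006 and 0.006 m and angle between the x axis of basket and the x axis of outfeed, either way round below 0.2 rad and angle between basket's own z axis and vertical below 0.06 rad and contact force between the fingers and basket below 0.3 N and contact force between the fingers and ball below 0.3 N and value of joint shuttle above 0.03 m), for 0.2 s.
5. the shuttle is fully home (value of joint shuttle below 0.008 m), for 0.2 s.
At the end, for the whole second after the job is handed in: The ball lies in the basket; the basket stands upright on the conveyor's end plate, its middle within 35 mm of the plate's middle along each plate axis and its long side within 0.2 rad of the plate's x axis; the shuttle is within 8 mm of fully home; ball and basket are released and at rest (x of ball_center in the frame of basket between -0.09 and 0.09 m and y of ball_center in the frame of basket between -0.075 and 0.075 m and z of ball_center in the frame of basket between 0.015 and 0.045 m and x of basket in the frame of plate between -0.035 and 0.035 m and y of basket in the frame of plate between -0.035 and 0.035 m and z of basket in the frame of plate between -0.006 and 0.006 m and angle between the x axis of basket and the x axis of outfeed, either way round below 0.2 rad and angle between basket's own z axis and vertical below 0.06 rad and contact force between the fingers and basket below 0.3 N and contact force between the fingers and ball below 0.3 N and value of joint shuttle below 0.008 m and linear speed of basket below 0.02 m/s and linear speed of ball below 0.04 m/s); the robot touches nothing.
It fails at once if the ball falls into the basket (it moves faster than 0.6 m/s inside it, a drop of about 20 mm, while the basket stands on the table) (x of ball_center in the frame of basket between -0.1 and 0.1 m and y of ball_center in the frame of basket between -0.08 and 0.08 m and z of ball_center in the frame of basket between -0.075 and 0.075 m and height (world z) of basket below 0.01 m and linear speed of ball above 0.6 m/s).
It fails at once if the basket falls onto the end plate (it moves faster than 0.45 m/s within 30 mm above it, a drop of about 10 mm) (x of basket in the frame of plate between -0.1 and 0.1 m and y of basket in the frame of plate between -0.1 and 0.1 m and z of basket in the frame of plate between -0.03 and 0.03 m and linear speed of basket above 0.45 m/s).
It fails at once if the basket is tilted more than 0.35 rad (angle between basket's own z axis and vertical above 0.35 rad).
It fails at once if a bystander is moved more than 30 mm (distance of any of flask, hub, big_ball, scanner, marker, mouse, battery from where it was at the start of the episode above 0.03 m).
It also fails if it takes over 72 s, if anything falls off the work surface, if the arm or the gripper's body presses on something with over 40 N, if the wrist force passes 120 N, or if a joint passes its speed limit or range.

### The arm

A 7-joint arm with a two-finger parallel gripper is mounted at the origin on the work surface. World frame = base frame: x ahead of the robot, y to its left, z up, the work surface at z = 0. Lengths are in mm, angles in rad, forces in N, time in s.
With the tool pointing down it reaches from about 425 to 1025 mm from the base axis. Payload 9.4 kg.
Tool frame: the origin (TCP) lies on the centre line of the jaws, within the pads' length; the fingertips stand 11 mm ahead of it and the grasp point (between the pads) lies 8 mm behind it; z points along the fingers, y is the line along which they close (so a half turn about z gives the same grasp; the last joint's range is limited). The gripper opens to 93 mm and grips with 3 to 60 N. Pads are 15 mm wide; open, the fingers measure 128 mm over their backs; the gripper's body (75 mm by 188 mm) begins 65 mm behind the grasp point.
Start: joints at [-1.422, 0.599, -0.003, 1.599, 0.002, 0.943, -0.08], TCP at [162.322, 706.595, 229.618] pointing down, gripper open.
Joint ranges: [-2.57, 2.57], [-0.35, 1.97], [-1.29, 1.29], [0.11, 2.56], [-1.05, 4.19], [0.11, 1.86], [-2.63, 2.63]. Speed limits (rad/s): [2.22, 2.22, 3.01, 3.01, 3.14, 3.14, 3.14].

### API

Orientations are given as a rotation vector (axis times angle).
In Python, from bench import r gives the robot as it stands.
- The arm moves only by the tool servo_tool, never from a script. Its argument "increments" is one flat list of numbers, 5 for each row, row after row: the shift along the world's x, y, z in mm, then the turn about the world's z in degrees, then the finger opening in mm, from 0 to 93. In form: [x, y, z, roll, fingers, x, y, z, roll, fingers, ...]. A call has exactly 5 rows; each row is the pose to reach, as a shift and turn from the pose commanded when the call began; what a row does not reach only later rows make up. A row lasts 1/12 s, in which the tool goes at most 41.7 mm and 7.16 degrees, less where a joint would pass 70% of its speed; a pose out of reach is approached as far as the arm can. A call with a gripper value outside its range is refused whole. The fingers move at their own pace and stop on an object; the grip force is fixed at half the most. Time passes only in rows, so rows that repeat a pose let the fingers close, or fill a call up. It gives the time, the measured TCP pose, the force, the opening and the grip force at its end, in the units of the state.
- r.sense(): the state, without advancing time (a new reading comes with each control period).
- r.camera(name): name is "scene" or "top" or "wrist"; returns a dict with "image" (400x640x3 uint8, blue, green, red), "fx", "fy", "cx", "cy" (pixels), "origin" and "attitude" of the camera in the world. Camera axes: x right, y down, z forward; pixel columns grow to the right and rows downward; lengths in mm; the calibration is good to about 2 mm. The wrist camera is an equidistant fisheye: a pixel r from the principal point sees the ray r / f radians off the axis. A picture is of the moment at which its call begins. There is no depth.
- r.hand_in(): hands the job in; it is judged then, once.
The state is a dict: "time_s": time; "joints": joint angles; "qvel": joint speeds; "tau": joint torques, N m; "ee_pos": TCP position; "tcp_rot": TCP orientation; "contact_force": force on the tool from outside, world axes, zero at the start; "moment": the same for the moment, N m; "grip_width": finger opening in mm; "gripper_force": force on a finger pad.
Only numpy, scipy, OpenCV 4.12 (cv2) and the standard library are available. Lean on these libraries where they do the work, as an engineer would, in place of code of your own. Each camera call takes 0.05 s, during which the arm holds its last target. There are 200 camera calls.

## Working session

There is one attempt and no reset: what is moved stays moved. The work goes in short steps, Python scripts to look and compute and a tool call to move; the robot and the scene stay as the last step left them, time stands still between calls to the robot, and variables do not carry over. Pictures are saved under pics/ and viewed, at most 10 in all, crops included, and the job is handed in when it is done.

Besides the shell and the picture viewer there is one more tool, called after "Emit:" as name(argument=value, ...) on one line, values as JSON. servo_tool: Moves the arm, as the interface text tells. Its arguments: {"type":"object","properties":{"increments":{"type":"array","items":{"type":"number"}}},"required":["increments"]}

```bash
ls; mkdir -p pics
cat > h.py <<'E'
import numpy as np, cv2
from scipy.spatial.transform import Rotation as R
def att(c):
    a=np.array(c["attitude"],float)
    return a if a.shape==(3,3) else R.from_rotvec(a).as_matrix()
def px2w(c,u,v,z,fish=False):
    "pixel -> world point on plane z (mm)"
    x=(u-c["cx"])/c["fx"]; y=(v-c["cy"])/c["fy"]
    if fish:
        t=np.hypot(x,y); s=np.sin(t)/t if t>1e-9 else 1; d=np.array([x*s,y*s,np.cos(t)])
    else: d=np.array([x,y,1.])
    d=att(c)@d; o=np.array(c["origin"],float)
    return (o+d*(z-o[2])/d[2]).round(1)
def w2px(c,p):
    q=att(c).T@(np.array(p,float)-np.array(c["origin"],float))
    return np.array([c["cx"]+c["fx"]*q[0]/q[2],c["cy"]+c["fy"]*q[1]/q[2]]).round(1)
E
python3 - <<'E'
from bench import r
import pickle,cv2
for n in("scene","top"):
    c=r.camera(n); pickle.dump(c,open(n+".pkl","wb")); cv2.imwrite(f"pics/{n}0.png",c["image"])
    print(n,{k:v for k,v in c.items() if k!="image"})
print(r.sense())
E
```

```text
pics
scene {'fx': 363.65893322032946, 'fy': 363.65893322032946, 'cx': 320.94368353862274, 'cy': 201.11440011339613, 'origin': array([1109.30911325,   12.74105238,  847.1526096 ]), 'attitude': array([-1.86334752, -1.78679617,  0.61707216])}
top {'fx': 421.5881196660809, 'fy': 421.5881196660809, 'cx': 326.88685102653466, 'cy': 194.60378228613905, 'origin': array([ 285.09208211,   47.37632654, 1256.28159947]), 'attitude': array([-1.93532945,  2.27910449, -0.24301843])}
{'time_s': 0.1, 'joints': array([-1.42172076,  0.60004839, -0.00255904,  1.60003116,  0.00180469,
        0.94292692, -0.07985029]), 'qvel': array([-0.00052088, -0.00179584, -0.00132065, -0.00226988, -0.00047491,
       -0.00156872,  0.00054222]), 'tau': array([ 4.34482499e-03, -7.66554451e+01,  1.50180638e+00, -2.52940518e+01,
       -5.23096242e-02,  1.35721714e-02,  5.25133771e-05]), 'ee_pos': array([162.20981249, 706.18814   , 228.85042358]), 'tcp_rot': array([-3.53853639e-01, -3.12156722e+00,  2.21671531e-03]), 'contact_force': array([0.04920602, 0.72164459, 0.27056698]), 'moment': array([-0.02152212, -0.04564109,  0.04264449]), 'gripper_force': 0.0, 'grip_width': 92.78838198150612}
```

View pics/scene0.png

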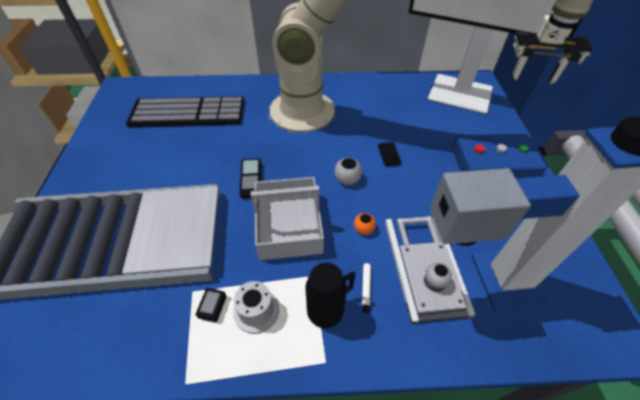

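View pics/top0.png

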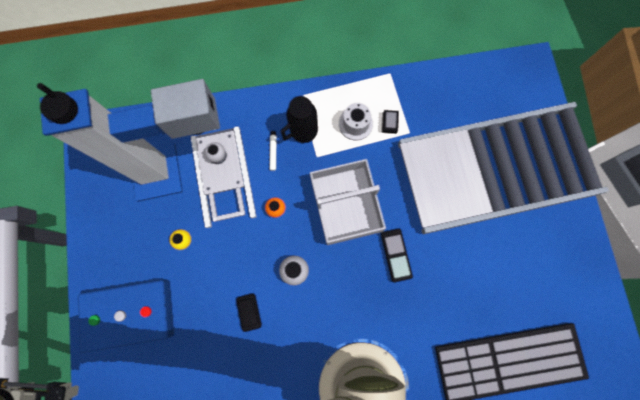

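The scene view shows the station at right with the ball in its nest (437,277), the basket at (287,215), and the conveyor end plate at left (175,235). In the top view:
- Shuttle loop at (228,203)
- Ball at (213,152)
- Basket at (347,200), with its handle from (318,198) to (378,188)
- Plate at (445,180)

Things that could be taken for the ball, by top-view pixel: silver ball in the nest (213,152), big silver ball on the table (293,270), orange (275,207), yellow (180,240). I choose the one in the nest and will check it in a crop.

Run:
```python
import cv2,pickle
a=pickle.load(open("top.pkl","rb"))["image"]
l=cv2.resize(a[120:230,180:280],None,fx=5,fy=5,interpolation=cv2.INTER_CUBIC)
cv2.imwrite("pics/cropL.png",l)
cv2.imwrite("pics/cropR.png",cv2.resize(a[95:245,300:500],None,fx=4,fy=4,interpolation=cv2.INTER_CUBIC))
```

```text
(no output)
```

View pics/cropL.png

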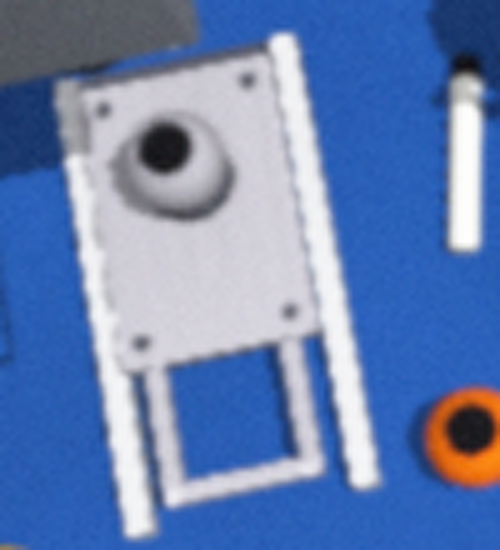

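View pics/cropR.png

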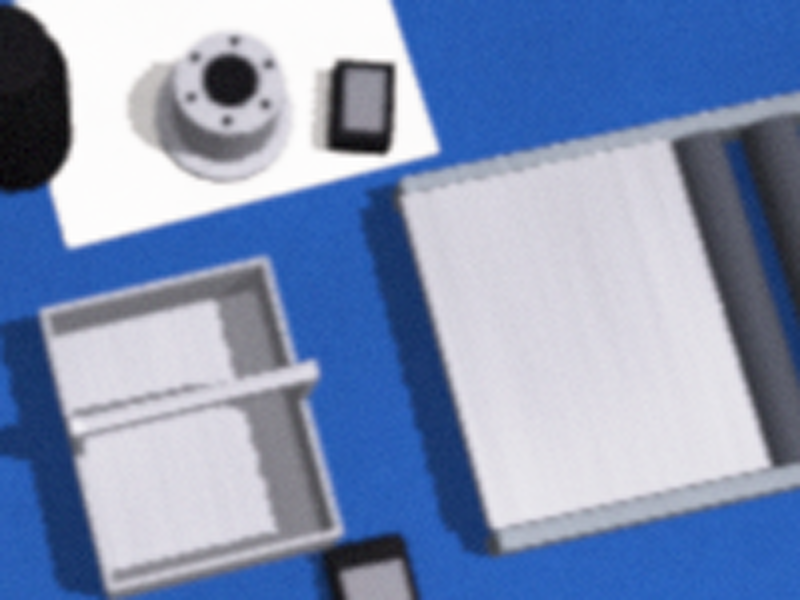

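The crops show:
- **Ball:** silver with a dark bore, at (163,147) in the left crop, standing in the nest. This is the right one.
- **Loop:** opening corners at (170,365), (278,345), (298,463), (188,487).
- **Basket:** rim corners at (40,312), (268,260), (342,530), (112,592); bar from (72,428) to (316,371).
- **Plate:** corners at (405,197), (672,142), (770,465), (497,528).

```bash
cat > m.py <<'E'
import pickle,numpy as np,cv2
from h import *
c=pickle.load(open("top.pkl","rb"))
L=lambda P,z:np.array([px2w(c,(U+.5)/5-.5+180,(V+.5)/5-.5+120,z) for U,V in P])
Q=lambda P,z:np.array([px2w(c,(U+.5)/4-.5+300,(V+.5)/4-.5+95,z) for U,V in P])
def rep(n,p):
    e=np.roll(p,-1,0)-p; print(n,p[:,:2].tolist(),"mid",p.mean(0).round(1),"len",np.linalg.norm(e,axis=1).round(),"ang",np.degrees(np.arctan2(e[:,1],e[:,0])).round(1))
rep("loop",L([(170,365),(278,345),(298,463),(188,487)],32))
rep("shut",L([(82,85),(268,50),(325,330),(120,372)],32))
rep("railR",L([(283,35),(365,487)],20)); rep("railL",L([(70,85),(140,535)],20))
rep("bore",L([(163,147)],90))
rep("rim",Q([(40,312),(268,260),(342,530),(112,592)],75))
rep("bar",Q([(72,428),(316,371)],150))
rep("plate",Q([(405,197),(672,142),(770,465),(497,528)],50))
rep("flask top,marker",np.vstack([Q([(15,50)],180),L([(464,70)],9),L([(464,250)],9)]))
rep("orange,big",np.array([px2w(c,274,206,45),px2w(c,293,270,66)]))
E
python3 m.py
```

```text
loop [[610.8, 340.1], [612.5, 275.1], [539.6, 271.8], [535.8, 337.4]] mid [574.7 306.1  32. ] len [65. 73. 66. 75.] ang [ -88.5 -177.4   93.3    2.1]
shut [[795.0, 374.9], [799.0, 259.6], [617.1, 246.3], [611.4, 369.9]] mid [705.6 312.7  32. ] len [115. 182. 124. 184.] ang [ -88.  -175.8   92.6    1.6]
railR [[812.3, 251.3], [521.2, 236.4]] mid [666.8 243.8  20. ] len [291. 291.] ang [-177.1    2.9]
railL [[801.2, 385.5], [514.3, 371.3]] mid [657.8 378.4  20. ] len [287. 287.] ang [-177.2    2.8]
bore [[725.3, 316.6]] mid [725.3 316.6  90. ] len [0.] ang [0.]
rim [[613.2, 48.4], [625.0, -121.9], [421.4, -137.3], [404.6, 29.7]] mid [516.  -45.3  75. ] len [171. 204. 168. 209.] ang [ -86.  -175.7   95.7    5.1]
bar [[509.5, 39.5], [521.5, -128.9]] mid [515.5 -44.7 150. ] len [169. 169.] ang [-85.9  94.1]
plate [[664.0, -236.0], [674.0, -443.9], [420.6, -456.4], [407.6, -251.5]] mid [ 541.6 -347.    50. ] len [208. 254. 205. 257.] ang [ -87.2 -177.2   93.6    3.5]
flask top,marker [[770.4, 36.7], [775.5, 144.0], [659.7, 159.7]] mid [735.2 113.5  66. ] len [202. 117. 238.] ang [ 87.3 172.3 -48. ]
orange,big [[538.6, 166.7], [346.0, 137.0]] mid [442.3 151.8  55.5] len [196. 196.] ang [-171.2    8.8]
```

Station, basket and plate dimensions all match the given sizes. Loop is at (574.5,306.5), station yaw about 2.7°. Basket is at (516,-45), yaw about 4.3°. Plate is at (541.6,-347), yaw about 3°. Now moving over the loop.

Emit:
servo_tool(increments=[30,-29,0,1.2,93,59,-57,0,2.4,60,89,-86,0,3.6,30,118,-114,0,4.8,0,148,-143,0,6,0])

```text
time_s: 0.52
ee_pos: [311.1, 562.1, 229.3]
tcp_rot: [-0.188, -3.136, 0.001]
contact_force: [0.3, -0.7, 0.2]
grip_width: 70.8
gripper_force: 0.0
```

Emit:
servo_tool(increments=[30,-29,0,1.2,0,59,-57,0,2.4,0,89,-86,0,3.6,0,118,-114,0,4.8,0,148,-143,0,6,0])

```text
time_s: 0.93
ee_pos: [459.1, 419.1, 229.4]
tcp_rot: [-0.024, -3.141, 0.0]
contact_force: [0.9, 0.2, -0.5]
grip_width: 37.6
gripper_force: 0.0
```

Emit:
servo_tool(increments=[30,-29,0,1.2,0,59,-57,0,2.4,0,89,-86,0,3.6,0,118,-114,0,4.5,0,118,-114,0,4.5,0])

```text
time_s: 1.35
ee_pos: [582.7, 297.8, 229.2]
tcp_rot: [-0.082, 3.138, -0.007]
contact_force: [0.2, -0.8, -0.1]
grip_width: 4.4
gripper_force: 0.0
```

Emit:
servo_tool(increments=[0,0,-30,0,0,0,0,-65,0,0,0,0,-100,0,0,0,0,-130,0,0,0,0,-130,0,0])

```text
time_s: 1.77
ee_pos: [573.0, 305.1, 93.8]
tcp_rot: [0.098, -3.132, 0.007]
contact_force: [-1.1, -0.1, -0.3]
grip_width: 0.2
gripper_force: 0.0
```

Run:
```python
from bench import r
import pickle,cv2
from h import *
s=r.sense(); print(s["ee_pos"],s["joints"])
c=r.camera("wrist"); pickle.dump(c,open("w1.pkl","wb"))
print(c["origin"],c["fx"],c["cx"],c["cy"])
cv2.imwrite("pics/w1.png",c["image"])
```

```text
[572.99387676 305.07691067  93.80167933] [-0.53580851  0.67343141 -0.06261164  1.874808    0.06802138  0.60452533
  0.99210762]
[500.41474    302.18975039 248.52990036] 309.70691628693146 316.6076318452332 197.88667711554078
```

View pics/w1.png

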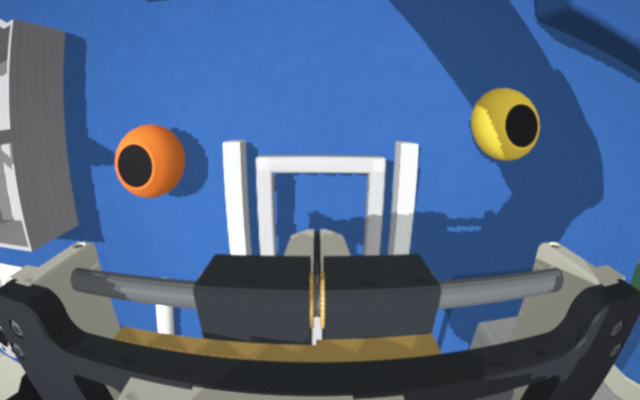

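The wrist view shows the closed fingers (318,290) centred between the loop's side bars (265 and 376), with the near bar at row 163. Descending into the opening, then pulling.

Emit:
servo_tool(increments=[0,0,-30,0,0,0,0,-60,0,0,0,0,-73,0,0,0,0,-73,0,0,-10,0,-73,0,0])

```text
time_s: 2.23
ee_pos: [568.2, 306.7, 27.8]
tcp_rot: [-0.095, 3.138, 0.001]
contact_force: [0.2, 0.2, 0.1]
grip_width: 0.3
gripper_force: 0.0
```

Emit:
servo_tool(increments=[-8,0,0,0,0,-16,-1,0,0,0,-26,-1,0,0,0,-36,-2,0,0,0,-48,-2,0,0,0])

```text
time_s: 2.65
ee_pos: [518.7, 304.9, 27.9]
tcp_rot: [-0.097, 3.137, 0.002]
contact_force: [4.4, -0.0, 2.9]
grip_width: 0.6
gripper_force: 1.9
```

Emit:
servo_tool(increments=[-15,-1,0,0,0,-30,-1,0,0,0,-45,-2,0,0,0,-60,-3,0,0,0,-75,-4,0,0,0])

```text
time_s: 3.07
ee_pos: [442.4, 301.0, 27.2]
tcp_rot: [-0.098, 3.139, 0.002]
contact_force: [3.8, 1.2, 1.6]
grip_width: 0.6
gripper_force: 1.9
```

Emit:
servo_tool(increments=[-14,-1,-2,0,0,-28,-1,-3,0,0,-41,-2,-4,0,0,-50,-2,-4,0,0,-56,-3,-4,0,0])

```text
time_s: 3.48
ee_pos: [385.7, 297.9, 22.9]
tcp_rot: [0.099, -3.14, -0.0]
contact_force: [3.4, 2.2, 0.3]
grip_width: 0.5
gripper_force: 1.6
```

Emit:
servo_tool(increments=[-2,0,0,0,0,-4,0,0,0,0,-6,0,0,0,0,-6,0,0,0,0,-6,0,0,0,0])

```text
time_s: 3.9
ee_pos: [381.2, 297.6, 22.5]
tcp_rot: [0.098, -3.14, 0.0]
contact_force: [0.9, -0.6, 0.0]
grip_width: 0.4
gripper_force: 0.5
```

Run:
```python
from bench import r
import pickle,cv2
from h import *
print(r.sense()["ee_pos"],r.sense()["contact_force"])
c=r.camera("top"); pickle.dump(c,open("top1.pkl","wb"))
cv2.imwrite("pics/t1.png",cv2.resize(c["image"][110:240,170:290],None,fx=4.5,fy=4.5,interpolation=cv2.INTER_CUBIC))
```

```text
[381.19914382 297.59618265  22.53233439] [ 0.91924074 -0.59324229  0.03848731]
```

View pics/t1.png

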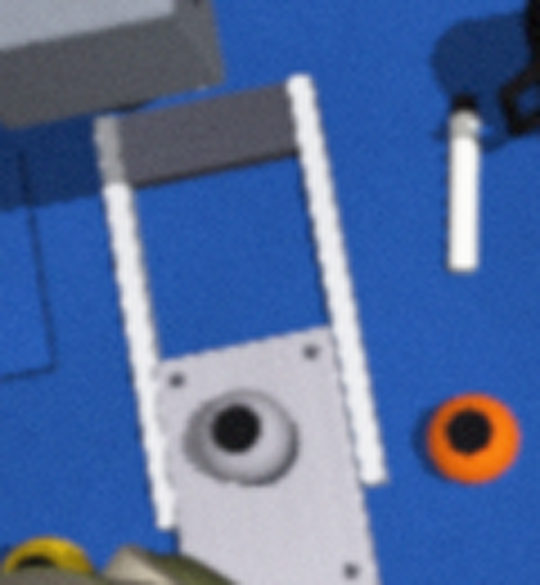

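The shuttle is out with the ball still in its nest: bore at crop (237,430), plate far edge from (158,365) to (328,328).

Run:
```python
import pickle
from h import *
c=pickle.load(open("top1.pkl","rb"))
f=lambda U,V,z:px2w(c,(U+.5)/4.5-.5+170,(V+.5)/4.5-.5+110,z)
print(f(158,365,32),f(328,328,32),"bore",f(237,430,90),"ball outline mid",f(243,437,66))
```

```text
[620.8 365.6  32. ] [627.6 251.4  32. ] bore [555.2 305.9  90. ] ball outline mid [555.6 307.9  66. ]
```

Emit:
servo_tool(increments=[3,0,10,0,0,3,0,40,0,20,3,0,80,0,93,3,0,115,0,93,33,1,130,0,93])

```text
time_s: 4.37
ee_pos: [410.1, 298.6, 156.0]
tcp_rot: [0.104, -3.138, -0.0]
contact_force: [-0.3, 0.4, -0.8]
grip_width: 22.7
gripper_force: 0.0
```

Emit:
servo_tool(increments=[35,2,0,0,93,70,4,0,0,93,105,6,0,0,93,135,7,0,0,93,140,8,0,0,93])

```text
time_s: 4.78
ee_pos: [559.2, 305.3, 152.3]
tcp_rot: [-0.092, 3.138, -0.0]
contact_force: [0.7, -0.6, 0.8]
grip_width: 55.8
gripper_force: 0.0
```

Emit:
servo_tool(increments=[0,0,0,0,93,0,0,0,0,93,0,0,0,0,93,0,0,0,0,93,0,0,0,0,93])

```text
time_s: 5.2
ee_pos: [553.1, 307.0, 152.8]
tcp_rot: [0.1, -3.14, 0.0]
contact_force: [-0.6, -0.3, 0.1]
grip_width: 89.0
gripper_force: 0.0
```

Run:
```python
from bench import r
import pickle,cv2
print(r.sense()["ee_pos"],r.sense()["grip_width"])
c=r.camera("wrist"); pickle.dump(c,open("w2.pkl","wb"));cv2.imwrite("pics/w2.png",c["image"])
```

```text
[553.05022608 306.9737101  152.79119919] 88.97010954241607
```

View pics/w2.png

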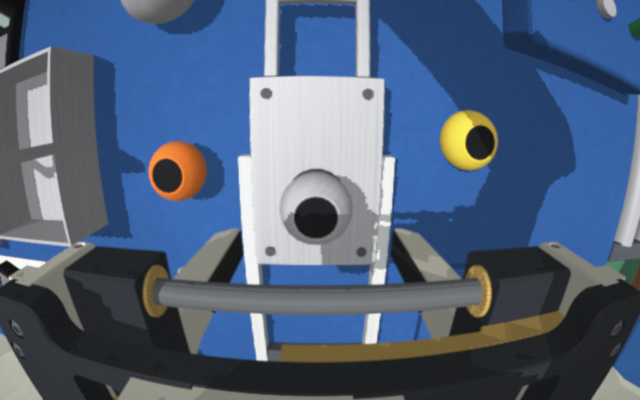

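The wrist view shows the ball centred between the fingers, bore centre at (316,216).

Run:
```python
import pickle
from h import *
c=pickle.load(open("w2.pkl","rb"))
print(px2w(c,316,216,90,True), "bolts mid",(sum(px2w(c,u,v,32,True) for u,v in[(266,94),(368,94),(270,252),(361,252)])/4))
```

```text
[552.2 307.6  90. ] bolts mid [534.4   306.525  32.   ]
```

Emit:
servo_tool(increments=[0,0,-25,0,93,0,0,-50,0,93,0,0,-75,0,93,0,0,-92,0,93,0,0,-92,0,93])

```text
time_s: 5.67
ee_pos: [552.1, 306.0, 57.5]
tcp_rot: [0.099, -3.136, 0.004]
contact_force: [0.1, 0.6, -0.1]
grip_width: 92.8
gripper_force: 0.0
```

Emit:
servo_tool(increments=[0,0,0,0,93,0,0,0,0,0,0,0,0,0,0,0,0,0,0,0,0,0,0,0,0])

```text
time_s: 6.08
ee_pos: [554.7, 306.9, 61.7]
tcp_rot: [-0.098, 3.139, 0.001]
contact_force: [0.4, 0.8, -0.9]
grip_width: 70.9
gripper_force: 0.0
```

Emit:
servo_tool(increments=[0,0,0,0,0,0,0,0,0,0,0,0,0,0,0,0,0,0,0,0,0,0,0,0,0])

```text
time_s: 6.5
ee_pos: [554.5, 306.6, 61.1]
tcp_rot: [-0.097, 3.14, 0.0]
contact_force: [-0.8, -1.3, 5.7]
grip_width: 58.6
gripper_force: 30.0
```

Slightly above the equator; regrasping 3 mm lower for security.

Emit:
servo_tool(increments=[0,0,0,0,80,0,0,0,0,80,-1.5,0,-3,0,80,-1.5,0,-3,0,80,-1.5,0,-3,0,80])

```text
time_s: 6.92
ee_pos: [552.4, 306.6, 57.2]
tcp_rot: [0.098, -3.139, 0.001]
contact_force: [0.0, 0.4, -0.7]
grip_width: 79.6
gripper_force: 0.0
```

Emit:
servo_tool(increments=[0,0,0,0,0,0,0,0,0,0,0,0,0,0,0,0,0,0,0,0,0,0,0,0,0])

```text
time_s: 7.33
ee_pos: [552.8, 306.6, 57.7]
tcp_rot: [-0.098, 3.14, -0.0]
contact_force: [-0.1, 0.5, 0.2]
grip_width: 58.0
gripper_force: 30.0
```

Emit:
servo_tool(increments=[0,0,0,0,0,0,0,3,0,0,0,0,10,0,0,0,0,18,0,0,0,0,25,0,0])

```text
time_s: 7.75
ee_pos: [552.7, 306.7, 83.4]
tcp_rot: [0.098, -3.14, 0.0]
contact_force: [0.4, 0.0, -4.0]
grip_width: 58.3
gripper_force: 30.0
```

Emit:
servo_tool(increments=[0,0,15,0,0,0,0,35,0,0,0,0,55,0,0,1,-15,60,0,0,2,-45,60,0,0])

```text
time_s: 8.17
ee_pos: [555.3, 265.7, 145.1]
tcp_rot: [-0.106, 3.136, 0.007]
contact_force: [0.7, -0.9, -3.6]
grip_width: 58.1
gripper_force: 30.0
```

Emit:
servo_tool(increments=[1,-35,0,0,0,3,-70,0,0,0,5,-105,0,0,0,7,-140,0,0,0,9,-175,0,1,0])

```text
time_s: 8.58
ee_pos: [563.2, 84.2, 142.9]
tcp_rot: [-0.124, 3.139, -0.001]
contact_force: [0.7, -0.5, -3.9]
grip_width: 58.1
gripper_force: 30.0
```

Emit:
servo_tool(increments=[1,-35,0,0,0,2,-70,0,0,0,3,-100,0,0,0,4,-120,0,0,0,4,-128,0,0,0])

```text
time_s: 9.0
ee_pos: [567.0, -46.4, 142.9]
tcp_rot: [0.117, -3.139, 0.003]
contact_force: [0.9, 0.1, -3.5]
grip_width: 58.0
gripper_force: 30.0
```

Emit:
servo_tool(increments=[0,0,0,0,0,0,0,0,0,0,0,0,0,0,0,0,0,0,0,0,0,0,0,0,0])

```text
time_s: 9.42
ee_pos: [567.7, -39.7, 142.6]
tcp_rot: [-0.129, 3.139, 0.001]
contact_force: [0.5, 0.6, -3.2]
grip_width: 58.7
gripper_force: 30.0
```

Run:
```python
from bench import r
import pickle,cv2
print(r.sense()["ee_pos"],r.sense()["tcp_rot"],r.sense()["grip_width"])
c=r.camera("wrist"); pickle.dump(c,open("w3.pkl","wb"));cv2.imwrite("pics/w3.png",c["image"])
```

```text
[567.739703   -39.7339879  142.61609187] [-1.28774403e-01  3.13894195e+00  7.19007688e-04] 58.678041012892066
```

View pics/w3.png

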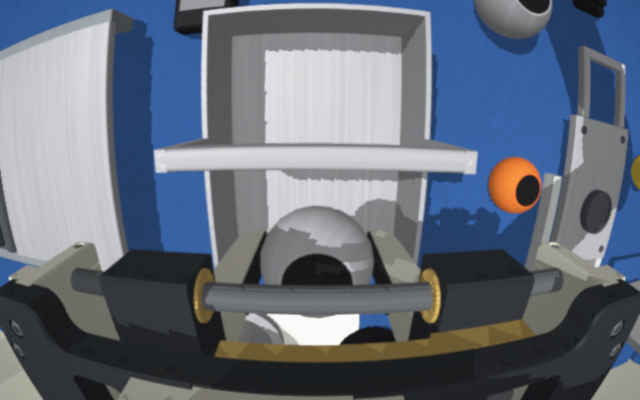

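The wrist view shows the ball held over the basket's far half, with the bar level in the image from (157,160) to (475,160). The camera sits on the -x side and would come low over the handle, so I'll use the near half instead.

Emit:
servo_tool(increments=[0,0,30,0,0,0,0,60,0,0,-20,-1,65,0,0,-45,-3,65,0,0,-70,-5,65,0,0])

```text
time_s: 9.88
ee_pos: [497.4, -45.6, 208.2]
tcp_rot: [-0.127, 3.137, 0.0]
contact_force: [-0.5, -0.4, -3.6]
grip_width: 58.1
gripper_force: 30.0
```

Emit:
servo_tool(increments=[-20,-2,0,0,0,-34,-3,0,0,0,-34,-3,0,0,0,-34,-3,0,0,0,-34,-3,0,0,0])

```text
time_s: 10.3
ee_pos: [464.9, -48.9, 207.9]
tcp_rot: [-0.126, 3.138, 0.0]
contact_force: [1.0, -0.1, -3.6]
grip_width: 58.0
gripper_force: 30.0
```

Run:
```python
from bench import r
import pickle
from h import *
c=pickle.load(open("w3.pkl","rb"))
p=[px2w(c,u,v,150,True) for u,v in[(157,155),(475,155),(316,152)]]; print(*p,(p[0]+p[1])/2)
print([px2w(c,u,v,75,True) for u,v in[(207,10),(426,13)]])
print(r.sense()["ee_pos"],r.sense()["joints"])
```

```text
[ 517.8 -126.3  150. ] [504.1  39.  150. ] [511.5 -43.6 150. ] [510.95 -43.65 150.  ]
[array([ 416.5, -133.1,   75. ]), array([405.5,  29.7,  75. ])]
[464.90715461 -48.8528009  207.91885667] [ 0.06238143  0.32774322 -0.10212932  2.19245145  0.05617278  0.62218839
  1.57126786]
```

Emit:
servo_tool(increments=[-4,1,-15,0,0,-4,1,-35,0,0,-4,1,-60,0,0,-4,1,-80,0,0,-4,1,-100,0,0])

```text
time_s: 10.72
ee_pos: [461.2, -47.9, 106.4]
tcp_rot: [-0.126, 3.138, 0.0]
contact_force: [-0.1, 0.4, -3.4]
grip_width: 58.2
gripper_force: 30.0
```

Emit:
servo_tool(increments=[0,0,-18,0,0,0,0,-36,0,0,0,0,-54,0,0,0,0,-68,0,0,0,0,-76,0,0])

```text
time_s: 11.13
ee_pos: [460.8, -47.8, 29.7]
tcp_rot: [0.126, -3.139, -0.0]
contact_force: [1.2, 0.1, -3.2]
grip_width: 58.4
gripper_force: 30.0
```

Emit:
servo_tool(increments=[0,0,-2,0,0,0,0,-4,0,0,0,0,-6,0,0,0,0,-7,0,0,0,0,-8,0,0])

```text
time_s: 11.55
ee_pos: [460.2, -48.4, 24.1]
tcp_rot: [-0.125, 3.138, -0.0]
contact_force: [-0.9, -0.3, -3.7]
grip_width: 58.5
gripper_force: 30.0
```

Not yet in contact; creeping down.

Emit:
servo_tool(increments=[0,0,-1,0,0,0,0,-2,0,0,0,0,-3,0,0,0,0,-3,0,0,0,0,-3,0,0])

```text
time_s: 11.97
ee_pos: [459.7, -48.4, 20.6]
tcp_rot: [-0.125, 3.139, -0.0]
contact_force: [0.4, -0.5, -3.6]
grip_width: 58.5
gripper_force: 30.0
```

Emit:
servo_tool(increments=[0,0,-1,0,0,0,0,-1,0,0,0,0,-2,0,0,0,0,-2,0,0,0,0,-2,0,0])

```text
time_s: 12.38
ee_pos: [459.8, -48.3, 19.4]
tcp_rot: [-0.125, 3.138, -0.0]
contact_force: [-1.7, 0.2, 13.2]
grip_width: 58.2
gripper_force: 30.0
```

Emit:
servo_tool(increments=[0,0,0,0,85,0,0,0,0,85,0,0,0,0,85,0,0,0,0,85,0,0,0,0,85])

```text
time_s: 12.8
ee_pos: [459.7, -48.3, 18.5]
tcp_rot: [0.125, -3.139, -0.0]
contact_force: [0.4, -0.1, -0.0]
grip_width: 83.9
gripper_force: 0.0
```

Emit:
servo_tool(increments=[0,0,10,0,85,0,0,30,0,85,0,0,60,0,85,0,0,95,0,85,0,0,135,0,85])

```text
time_s: 13.22
ee_pos: [458.7, -48.2, 154.2]
tcp_rot: [0.125, -3.136, -0.0]
contact_force: [1.6, 0.0, -0.8]
grip_width: 85.0
gripper_force: 0.0
```

Emit:
servo_tool(increments=[0,0,30,-6,85,5,0,50,-12,85,15,1,50,-19,85,25,2,50,-26,85,35,3,50,-33,70])

```text
time_s: 13.63
ee_pos: [495.1, -45.4, 204.3]
tcp_rot: [0.781, 3.042, 0.001]
contact_force: [0.0, -0.1, 0.2]
grip_width: 81.8
gripper_force: 0.0
```

Emit:
servo_tool(increments=[5,0,0,-7,60,10,0,0,-14,50,15,1,0,-21,50,19,1,0,-28,50,19,1,0,-35,50])

```text
time_s: 14.05
ee_pos: [514.3, -44.2, 203.5]
tcp_rot: [1.659, 2.667, -0.0]
contact_force: [0.1, 1.0, -0.1]
grip_width: 51.3
gripper_force: 0.0
```

Emit:
servo_tool(increments=[0,0,0,-7,50,0,0,0,-14,50,0,0,0,-21,50,0,0,0,-22,50,0,0,0,-22,50])

```text
time_s: 14.47
ee_pos: [513.6, -44.1, 203.4]
tcp_rot: [-2.128, -2.311, 0.001]
contact_force: [0.3, -0.2, 0.2]
grip_width: 49.9
gripper_force: 0.0
```

Run:
```python
from bench import r
import pickle,cv2,numpy as np
s=r.sense();v=s["tcp_rot"];print(s["ee_pos"],v,s["grip_width"],2*np.degrees(np.arctan2(v[1],v[0]))-90)
c=r.camera("wrist"); pickle.dump(c,open("w4.pkl","wb"));cv2.imwrite("pics/w4.png",c["image"])
```

```text
[513.56544174 -44.08096229 203.42856473] [-2.12804645e+00 -2.31088086e+00  9.81949181e-04] 49.93082340043309 -355.2827693258836
```

View pics/w4.png

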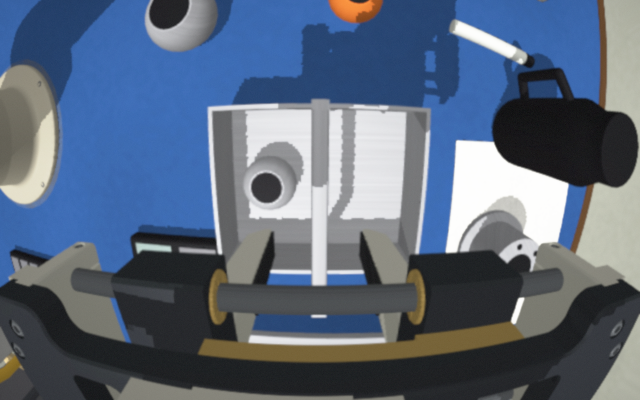

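The ball sits in the basket's near half (267,187). The bar (col 320) is centred between the pads (218–418) and aligned. Descending to grasp.

Emit:
servo_tool(increments=[0.5,0,-20,0,50,0.5,0,-45,0,50,0.5,0,-65,0,50,0.5,0,-72,0,50,0.5,0,-72,0,50])

```text
time_s: 14.93
ee_pos: [513.3, -44.4, 130.3]
tcp_rot: [-2.128, -2.308, 0.003]
contact_force: [-0.3, -0.1, -0.2]
grip_width: 50.2
gripper_force: 0.0
```

Emit:
servo_tool(increments=[0,0,0,0,0,0,0,0,0,0,0,0,0,0,0,0,0,0,0,0,0,0,0,0,0])

```text
time_s: 15.35
ee_pos: [514.6, -44.2, 132.3]
tcp_rot: [2.13, 2.308, 0.001]
contact_force: [0.1, 0.5, 0.6]
grip_width: 21.1
gripper_force: 0.0
```

Emit:
servo_tool(increments=[0,0,0,0,0,0,0,0,0,0,0,0,0,0,0,0,0,0,0,0,0,0,0,0,0])

```text
time_s: 15.77
ee_pos: [515.5, -44.2, 132.0]
tcp_rot: [2.13, 2.307, 0.002]
contact_force: [5.6, 2.3, 3.5]
grip_width: 12.0
gripper_force: 30.0
```

Emit:
servo_tool(increments=[0,0,1,0,0,0,0,4,0,0,0,0,9,0,0,0,0,16,0,0,0,0,24,0,0])

```text
time_s: 16.18
ee_pos: [513.2, -44.4, 155.7]
tcp_rot: [-2.13, -2.307, 0.003]
contact_force: [-0.2, 0.8, -7.3]
grip_width: 11.3
gripper_force: 30.0
```

Emit:
servo_tool(increments=[0,0,10,0,0,0,0,22,0,0,0,0,35,0,0,0,0,48,0,0,0,0,60,0,0])

```text
time_s: 16.6
ee_pos: [513.6, -44.4, 217.0]
tcp_rot: [-2.131, -2.308, 0.0]
contact_force: [0.1, 0.1, -7.9]
grip_width: 12.1
gripper_force: 30.0
```

Emit:
servo_tool(increments=[0,0,8,0,0,0,0,14,0,0,0,0,18,0,0,0,0,20,0,0,0,0,20,0,0])

```text
time_s: 17.02
ee_pos: [514.1, -44.3, 235.7]
tcp_rot: [-2.131, -2.308, 0.0]
contact_force: [0.3, -0.1, -7.6]
grip_width: 11.8
gripper_force: 30.0
```

Run:
```python
from bench import r
import pickle,cv2,numpy as np
s=r.sense();print(s["ee_pos"],s["moment"],s["joints"])
a=r.camera("wrist")["image"]; b=r.camera("top")["image"]
cv2.imwrite("pics/w5.png",np.hstack([cv2.resize(a,None,fx=.6,fy=.6),cv2.resize(b[80:260,280:480],(267,240))]))
cv2.imwrite("pics/w5.png",np.vstack([a,np.hstack([cv2.resize(b[90:270,290:510],(245,200)),cv2.resize(r.camera("scene")["image"][130:330,120:400],(395,200),interpolation=cv2.INTER_AREA)])]))
```

```text
[514.10282523 -44.308486   235.73530964] [-0.03419587 -0.18011526  0.01678326] [-0.28687048  0.3559316   0.35206151  2.08241949 -0.18082869  0.73165101
  0.25962732]
```

View pics/w5.png

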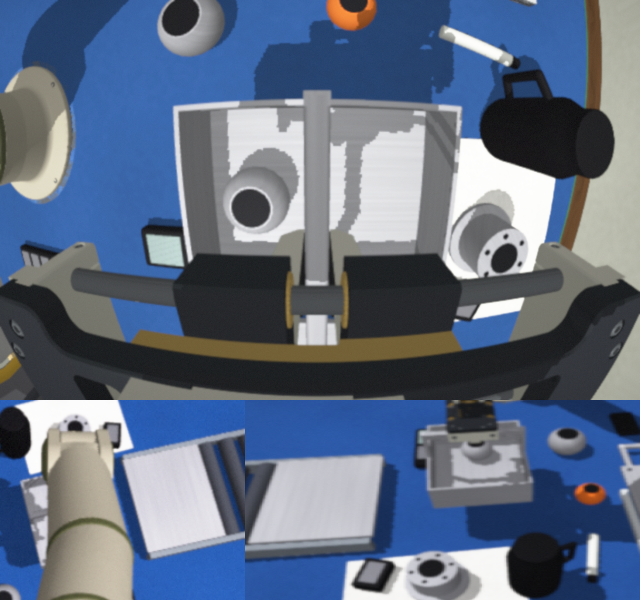

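Basket hangs level with the ball in it, about 104 mm up. Carrying it over the plate.

Emit:
servo_tool(increments=[0,-4,0,0,0,1,-14,0,0,0,3,-30,0,0,0,5,-52,0,0,0,7,-78,0,0,0])

```text
time_s: 17.58
ee_pos: [521.3, -123.0, 235.3]
tcp_rot: [-2.129, -2.309, 0.0]
contact_force: [1.9, 0.5, -6.8]
grip_width: 11.8
gripper_force: 30.0
```

Emit:
servo_tool(increments=[3,-28,0,0,0,5,-56,0,0,0,8,-84,0,0,0,10,-112,0,-0.5,0,13,-140,0,-1,0])

```text
time_s: 18.0
ee_pos: [533.4, -264.9, 235.3]
tcp_rot: [-2.152, -2.288, 0.001]
contact_force: [-0.0, -0.0, -7.7]
grip_width: 11.8
gripper_force: 30.0
```

Emit:
servo_tool(increments=[2,-26,0,0,0,4,-48,0,0,0,6,-66,0,0,0,7,-78,0,0,0,8,-84,0,0,0])

```text
time_s: 18.42
ee_pos: [541.3, -349.1, 235.2]
tcp_rot: [2.154, 2.287, -0.002]
contact_force: [-0.3, -0.7, -7.7]
grip_width: 12.0
gripper_force: 30.0
```

Emit:
servo_tool(increments=[0,0,0,0,0,0,0,0,0,0,0,0,0,0,0,0,0,0,0,0,0,0,0,0,0])

```text
time_s: 18.83
ee_pos: [542.5, -345.2, 235.7]
tcp_rot: [-2.15, -2.291, -0.001]
contact_force: [-0.7, -0.4, -7.9]
grip_width: 11.8
gripper_force: 30.0
```

Run:
```python
from bench import r
import numpy as np
s=r.sense();v=s["tcp_rot"];print(s["ee_pos"],s["moment"],s["contact_force"],(2*np.degrees(np.arctan2(v[1],v[0]))-90)%180)
```

```text
[ 542.52947036 -345.15333215  235.71730243] [-0.09861832 -0.1532576  -0.05263389] [-0.6966002  -0.39184788 -7.8750932 ] 3.6460402183232077
```

Emit:
servo_tool(increments=[0,-2,-6,0,0,0,-2,-16,0,0,0,-2,-28,0,0,0,-2,-38,0,0,0,-2,-44,0,0])

```text
time_s: 19.25
ee_pos: [541.5, -347.6, 189.3]
tcp_rot: [-2.149, -2.288, 0.001]
contact_force: [-0.4, 0.1, -7.1]
grip_width: 11.6
gripper_force: 30.0
```

Emit:
servo_tool(increments=[0,0,-2,0,0,0,0,-4,0,0,0,0,-5,0,0,0,0,-6,0,0,0,0,-6,0,0])

```text
time_s: 19.67
ee_pos: [542.4, -348.5, 185.8]
tcp_rot: [2.151, 2.289, 0.0]
contact_force: [-0.4, 0.3, -7.3]
grip_width: 11.8
gripper_force: 30.0
```

Emit:
servo_tool(increments=[0,0,-1,0,0,0,0,-2,0,0,0,0,-3,0,0,0,0,-3,0,0,0,0,-3,0,0])

```text
time_s: 20.08
ee_pos: [542.2, -348.3, 182.6]
tcp_rot: [-2.151, -2.289, 0.0]
contact_force: [0.0, -0.1, -6.9]
grip_width: 11.6
gripper_force: 30.0
```

Emit:
servo_tool(increments=[0,0,-1,0,0,0,0,-1,0,0,0,0,-2,0,0,0,0,-2,0,0,0,0,-2,0,0])

```text
time_s: 20.5
ee_pos: [542.8, -348.4, 182.0]
tcp_rot: [2.15, 2.289, 0.002]
contact_force: [-2.1, 2.4, 5.4]
grip_width: 11.9
gripper_force: 30.0
```

Emit:
servo_tool(increments=[0,0,0,0,50,0,0,0,0,50,0,0,0,0,50,0,0,0,0,50,0,0,0,0,50])

```text
time_s: 20.92
ee_pos: [542.3, -348.5, 180.7]
tcp_rot: [2.151, 2.289, -0.0]
contact_force: [-0.4, -0.3, -0.5]
grip_width: 40.2
gripper_force: 0.0
```

Emit:
servo_tool(increments=[0,0,0,0,50,0,0,20,0,50,0,0,50,0,50,0,0,85,0,50,0,0,110,0,30])

```text
time_s: 21.33
ee_pos: [542.4, -348.8, 293.0]
tcp_rot: [2.151, 2.288, -0.0]
contact_force: [1.2, -0.2, 0.0]
grip_width: 46.5
gripper_force: 0.0
```

Released. Now moving back to the loop, turning +90°.

Emit:
servo_tool(increments=[-4,18,0,3,30,-12,54,0,8,15,-19,90,0,13,0,-27,126,0,18,0,-34,162,0,23,0])

```text
time_s: 21.75
ee_pos: [507.4, -184.9, 290.7]
tcp_rot: [1.646, 2.675, -0.0]
contact_force: [0.0, 1.6, 0.4]
grip_width: 14.7
gripper_force: 0.0
```

Emit:
servo_tool(increments=[-8,36,0,5,0,-15,72,0,10,0,-23,108,0,15,0,-30,144,0,20,0,-38,180,0,25,0])

```text
time_s: 22.17
ee_pos: [469.7, -4.8, 290.9]
tcp_rot: [1.028, 2.968, 0.0]
contact_force: [1.0, 0.1, -0.3]
grip_width: -0.0
gripper_force: 0.0
```

Emit:
servo_tool(increments=[-8,36,0,5,0,-15,72,0,10,0,-23,108,0,15,0,-30,144,0,20,0,-38,180,0,25,0])

```text
time_s: 22.58
ee_pos: [431.7, 175.2, 290.9]
tcp_rot: [0.361, 3.12, 0.0]
contact_force: [1.1, 0.1, 0.5]
grip_width: 0.6
gripper_force: 0.0
```

Emit:
servo_tool(increments=[-8,36,0,5,0,-15,72,0,10,0,-23,108,0,15,0,-27,125,0,17,0,-27,125,0,17,0])

```text
time_s: 23.0
ee_pos: [404.0, 302.8, 290.6]
tcp_rot: [0.109, -3.14, -0.003]
contact_force: [0.0, -0.6, 0.9]
grip_width: 0.1
gripper_force: 0.0
```

Emit:
servo_tool(increments=[0,0,0,0,0,0,0,0,0,0,0,0,0,0,0,0,0,0,0,0,0,0,0,0,0])

```text
time_s: 23.42
ee_pos: [405.7, 297.6, 290.7]
tcp_rot: [-0.094, 3.14, -0.0]
contact_force: [-0.0, -1.0, -0.2]
grip_width: 0.4
gripper_force: 0.0
```

Run:
```python
from bench import r
import pickle,cv2
from h import *
s=r.sense();v=s["tcp_rot"];print(s["ee_pos"],(2*np.degrees(np.arctan2(v[1],v[0]))-90)%180,s["joints"])
c=r.camera("top"); pickle.dump(c,open("top2.pkl","wb"))
# grey/white (low saturation) regions on the table next to the conveyor: compare with old picture
a=pickle.load(open("top.pkl","rb"))["image"].astype(int); b=c["image"].astype(int)
d=(abs(a-b).max(2)>40).astype(np.uint8)
n,l,st,ce=cv2.connectedComponentsWithStats(d)
for i in range(1,n):
    if st[i,4]>60: print(st[i],ce[i].round(1))
# where the rim/bar corners should show, placed at plate pose
th=np.radians(3.6); ex=np.array([np.cos(th),np.sin(th)]); ey=np.array([-ex[1],ex[0]]); o=np.array([542.3,-348.7])
for x,y,z in[(105,85,125),(105,-85,125),(-105,-85,125),(-105,85,125),(0,85,200),(0,-85,200),(-53,0,106)]:
    print((x,y,z),w2px(c,[*(o+x*ex+y*ey),z]))
```

```text
[405.69106343 297.64515698 290.74915311] 93.44309352407976 [-0.59630248  0.26614738 -0.18847155  2.01749232  0.06536519  0.86335277
  0.81009567]
[ 401  128   94   89 3836] [448.4 175.2]
[ 196  131   48   60 2063] [219.5 160.3]
[382 149  26  66 299] [394.7 180.8]
[ 294  159   93   86 5457] [341.9 202.3]
[   69   186   277   214 29065] [204.  305.5]
[ 47 287  21  27 513] [ 57.2 299.6]
[  1 313  15  34 354] [  9.6 330.6]
[342 375  65  25 596] [381.7 392. ]
[  0 377  79  23 829] [ 35.3 390.9]
[361 376  24  11 113] [373.1 379.8]
[327 388  21  12 134] [335.8 395.1]
(105, 85, 125) [414.3 141.3]
(105, -85, 125) [472.1 128.5]
(-105, -85, 125) [494.7 199.1]
(-105, 85, 125) [434.9 212.8]
(0, 85, 200) [430.8 169. ]
(0, -85, 200) [493.5 154.9]
(-53, 0, 106) [457.3 189.4]
```

Basket outline extents (top 128, right 495) match the intended placement. Descending into the loop opening and pushing home.

Emit:
servo_tool(increments=[0,1,-20,0,0,0,1,-58,0,0,0,1,-98,0,0,0,1,-138,0,0,0,1,-178,0,0])

```text
time_s: 23.88
ee_pos: [405.6, 299.4, 111.6]
tcp_rot: [-0.096, 3.139, 0.002]
contact_force: [1.6, 0.4, -1.2]
grip_width: 0.9
gripper_force: 0.0
```

Emit:
servo_tool(increments=[0,0,-30,0,0,0,0,-60,0,0,0,0,-82,0,0,0,0,-90,0,0,0,0,-90,0,0])

```text
time_s: 24.3
ee_pos: [404.7, 299.1, 21.0]
tcp_rot: [0.097, -3.138, 0.003]
contact_force: [1.0, 0.2, -0.4]
grip_width: 0.5
gripper_force: 0.0
```

Emit:
servo_tool(increments=[6,0,0,0,0,14,0,0,0,0,22,1,0,0,0,32,1,0,0,0,44,2,0,0,0])

```text
time_s: 24.72
ee_pos: [449.9, 301.7, 23.7]
tcp_rot: [-0.098, 3.14, 0.001]
contact_force: [-3.6, 0.1, 3.4]
grip_width: 0.6
gripper_force: 1.9
```

Emit:
servo_tool(increments=[15,1,0,0,0,30,1,0,0,0,45,2,0,0,0,60,3,0,0,0,75,4,0,0,0])

```text
time_s: 25.13
ee_pos: [525.4, 305.5, 23.3]
tcp_rot: [0.097, -3.14, -0.0]
contact_force: [-4.6, 0.9, 2.2]
grip_width: 0.7
gripper_force: 2.0
```

Emit:
servo_tool(increments=[14,1,0,0,0,28,1,0,0,0,40,2,0,0,0,50,2,0,0,0,57,3,0,0,0])

```text
time_s: 25.55
ee_pos: [582.8, 308.2, 23.0]
tcp_rot: [-0.096, 3.14, 0.0]
contact_force: [-3.7, -1.0, 1.4]
grip_width: 0.6
gripper_force: 1.5
```

Emit:
servo_tool(increments=[3,0,0,0,0,6,0,0,0,0,9,0,0,0,0,11,1,0,0,0,13,1,0,0,0])

```text
time_s: 25.97
ee_pos: [593.9, 309.1, 22.5]
tcp_rot: [0.098, -3.139, 0.002]
contact_force: [-2.6, -0.8, 1.7]
grip_width: 0.3
gripper_force: 1.3
```

Emit:
servo_tool(increments=[1.5,0,0,0,0,3,0,0,0,0,4.5,0,0,0,0,6,0,0,0,0,6,0,0,0,0])

```text
time_s: 26.38
ee_pos: [600.6, 309.6, 22.5]
tcp_rot: [-0.097, 3.14, 0.0]
contact_force: [-0.6, -1.2, -1.4]
grip_width: 0.2
gripper_force: 0.7
```

Emit:
servo_tool(increments=[1,0,0,0,0,2,0,0,0,0,3,0,0,0,0,4,0,0,0,0,4,0,0,0,0])

```text
time_s: 26.8
ee_pos: [603.8, 309.8, 22.5]
tcp_rot: [0.098, -3.139, 0.0]
contact_force: [-3.9, -0.7, 1.0]
grip_width: 0.6
gripper_force: 2.0
```

Emit:
servo_tool(increments=[1,0,0,0,0,2,0,0,0,0,3,0,0,0,0,4,0,0,0,0,4,0,0,0,0])

```text
time_s: 27.22
ee_pos: [603.9, 309.8, 22.5]
tcp_rot: [0.1, -3.133, 0.003]
contact_force: [-15.7, -1.3, 10.4]
grip_width: 0.7
gripper_force: 7.9
```

It is at the stop (16 N). Backing off and rising clear.

Emit:
servo_tool(increments=[-10,0,0,0,0,-28,-1,0,0,0,-28,-1,0,0,0,-28,-1,30,0,0,-28,-1,65,0,0])

```text
time_s: 27.63
ee_pos: [579.9, 308.5, 86.4]
tcp_rot: [0.099, -3.138, 0.002]
contact_force: [-0.3, -0.5, 1.3]
grip_width: 0.6
gripper_force: 0.0
```

Emit:
servo_tool(increments=[0,0,35,0,0,0,0,70,0,0,0,0,105,0,0,-25,0,130,0,0,-55,0,130,0,0])

```text
time_s: 28.05
ee_pos: [529.7, 310.2, 223.4]
tcp_rot: [-0.093, 3.13, 0.009]
contact_force: [1.2, 1.4, -0.3]
grip_width: 0.1
gripper_force: 0.0
```

Emit:
servo_tool(increments=[-20,0,0,0,0,-30,0,0,0,0,-30,0,0,0,0,-30,0,0,0,0,-30,0,0,0,0])

```text
time_s: 28.47
ee_pos: [497.0, 308.7, 217.5]
tcp_rot: [-0.096, 3.139, 0.0]
contact_force: [-0.5, -0.3, 0.2]
grip_width: 0.5
gripper_force: 0.0
```

Run:
```python
from bench import r
import pickle,cv2
from h import *
c=r.camera("top"); b=c["image"].astype(int)
a=pickle.load(open("top.pkl","rb"))["image"].astype(int); a2=pickle.load(open("top2.pkl","rb"))["image"].astype(int)
print(r.sense()["ee_pos"])
print("shuttle far part vs start",(abs(a-b).max(2)>40)[125:180,190:270].sum(), "basket vs last",(abs(a2-b).max(2)>40)[120:225,395:510].sum())
# far plate edge profile shift along rows (start vs now) at a few columns
for u in(205,215,225): print(u,[int(np.abs(np.diff(x[120:150,u].mean(1))).argmax())+120 for x in(a,b)])
```

```text
[496.86996953 308.58888941 217.30927624]
shuttle far part vs start 316 basket vs last 0
205 [135, 136]
215 [144, 145]
225 [131, 131]
```

```bash
python3 -c "
from bench import r
print(r.hand_in())"
```

```text
the job is handed in; nothing more can be done
None
```

I handed the job in at about 28.5 s: the ball is in the basket, the basket stands released on the middle of the end plate, and the empty shuttle is pushed home against its stop; the hand-in returned no verdict.

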